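# Power up the games-room sound system in order

### The arm

A 6-joint arm with a two-finger parallel gripper is mounted at the origin on the work surface. World frame = base frame: x ahead of the robot, y to its left, z up, the work surface at z = 0. Lengths are in mm, angles in rad, forces in N, time in s.
With the tool pointing down it reaches from about 425 to 925 mm from the base axis. Payload 12.5 kg.
Tool frame: the origin (TCP) lies midway between the tips of the shut fingers; the grasp point (between the pads) lies ctrl.pinch_z behind it (ctrl.pinch_z is the distance from the TCP to the grasp point, in mm); z points along the fingers, y is the line along which they close (so a half turn about z gives the same grasp; the last joint's range is limited). The gripper opens to 85 mm and grips with 20 to 120 N. Pads are 22 mm wide; open, the fingers measure 114 mm over their backs; the gripper's body (76 mm by 85 mm) begins 54 mm behind the grasp point. The pads swing forward as they close: fully open they stand 13 mm farther back than shut.
Start: joints at [1.11, 0.491, 1.559, -0, 1.092, -0.106], TCP at [217.11, 586.096, 231.327] pointing down, gripper open.
Joint ranges: [-3.1, 3.1], [-0.84, 2.19], [0.05, 2.79], [-1.13, 4.28], [0.06, 2.93], [-2.69, 2.69]. Speed limits (rad/s): [2.22, 2.22, 2.79, 3.14, 3.14, 3.14].

### API

Orientations are given as a unit quaternion [x, y, z, w].
In Python, from station import ctrl, eyes, finder gives the robot as it stands.
- The arm moves only by the tool apply_moves, never from a script. Its argument "series" is a list of rows, each a list of 6 numbers: the shift along the tool's x, y, z in units of 0.15 m (1.0 is 0.15 m), then the turn, a rotation vector about the tool's x, y, z in units of 2 rad (1.0 is 2 rad). In form: [[tx, ty, tz, ax, ay, az], ...]. A call has 1 to 10 rows; each row shifts and turns the commanded pose from where the row before left it, along the tool's axes as they then stand; what a row does not reach is not made up. A row lasts 1/10 s, in which the tool goes at most 50 mm and 8.59 degrees, less where a joint would pass 70% of its speed; a pose out of reach is approached as far as the arm can. A call with a number of a shift or a turn outside -1 to 1 is refused whole. A call with a gripper value outside its range is refused whole. "claw" is the opening, from -1 (shut) to 1 (fully open), set as the call begins (left out, the last holds). The fingers move at their own pace and stop on an object; the grip force is fixed at half the most. Time passes only in rows, so rows that do not move let the fingers close. It gives the time, the measured TCP pose, the force, the opening and the grip force at its end, in the units of the state.
- ctrl.sense(): the state, without advancing time (a new reading comes with each control period).
- eyes.read_camera(name): name is "scene" or "side" or "wrist"; returns the picture (420x560x3 uint8, red, green, blue); there is no depth.
- eyes.camera_info(name): a dict with "intrinsics" (3x3 intrinsics, pixels), "T" (4x4, takes a point from camera to world coordinates); the wrist camera has in their place "hand_eye" (4x4, takes a point from camera to tool coordinates, whose origin is the TCP and whose axes are the flange's). Camera axes: x right, y up, looking along -z (the intrinsics and any distortion apply to the point x, -y, -z); pixel columns grow to the right and rows downward; lengths in mm; the calibration is good to about 2 mm. A picture is of the moment at which its call begins: read the wrist's pose just before it. camera_info takes no time and is no camera call.
- ctrl.hand_in(): hands the job in; it is judged then, once.
Trained networks look in the newest picture that a camera, given by its name, has taken for a name from the list of things; names that differ only in an ending like _2 or _b are one class to them, and where a whole thing is asked for, a point or a joint stands for the part that bears it (a point fixed in the world has none). Each returns a list of dicts, best first, with "p" (0 to 1); they miss things now and then, are a little off and sometimes report something else, mostly with a low value. They report only what shows in the picture. A call takes as long as a camera call. They do not tell look-alikes from the thing itself.
- finder.look_for(camera, thing): "position" ([x, y, z] in mm, in world coordinates, good to about 4 mm: the middle of the surface that is visible of it).
- finder.outline_of(camera, thing): "pixels" (420x560 bool, what is visible of it).
The state is a dict: "time": time; "joint_positions": joint angles; "qd": joint speeds; "effort": joint torques, N m; "ee_pos": TCP position; "ee_rot": TCP orientation; "ft_force": force on the tool from outside, world axes, zero at the start; "torque": the same for the moment, N m; "opening": finger opening in mm; "grasp_force": force on a finger pad.
Only numpy, scipy, OpenCV 4.12 (cv2) and the standard library are available. Lean on these libraries where they do the work, as an engineer would, in place of code of your own. Each camera call takes 0.05 s, during which the arm holds its last target. There are 200 camera calls.

### The job

Switch on the games-room sound system in the safe order: with closed fingertips, press the round switch on top of the music player first (green), then the mixer's (yellow), and the power amplifier's (red) last. Press each lightly, straight down, until it is fully in and stays there. Do not pick up or shove the units, and leave the cue chalk, the tumbler and the bowl where they are.

Things in the scene. Friction and masses are not known exactly. Their poses are not given: they have to be found in the camera images.
- player: music player, a loose white box 120 (x) x 130 (y) x 45 mm high, about 0.6 kg, with a black strip display on top; round green switch on top, its centre 20 mm from the box's centre towards -x. Origin: centre of the underside; z up.
- mixer: mixer, a loose black box with wooden cheeks, 140 (x) x 179 (y) x 50 mm high, about 0.95 kg, with small knobs 12 mm high over the +x half and three white faders 8 mm high on the -x, -y part; round yellow switch on top, centre at x -35, y +50 mm. Origin: centre of the underside; z up.
- amp: power amplifier, a loose aluminium box 140 (x) x 172 (y, over the dark side fins) x 65 mm high, about 1.4 kg, black volume dial on its -x face; round red switch on top, centre at x -30, y -45 mm. The chalk lies on top of it. Origin: centre of the underside; z up.
- player_cap (a point): centre of the flat top of the music player's green switch cap, on its axis; it goes down with the cap. Switch out, it is 61 mm above the counter; cap 32 mm across in a dark 42 mm bezel ring 4 mm high.
- mixer_cap (a point): centre of the flat top of the mixer's yellow switch cap, on its axis; it goes down with the cap. Switch out, it is 66 mm above the counter; cap 32 mm across in a dark 42 mm bezel ring 4 mm high.
- amp_cap (a point): centre of the flat top of the power amplifier's red switch cap, on its axis; it goes down with the cap. Switch out, it is 81 mm above the counter; cap 32 mm across in a dark 42 mm bezel ring 4 mm high.
- player_switch (a joint): travel of the music player's green push switch: 0 = fully out (off), 0.008 m = fully in (on), straight down. No spring: about 2.5 N of even friction, and it stays wherever it is left; fully in, the cap still stands 4 mm above its bezel and 8 mm above the unit's top.
- mixer_switch (a joint): travel of the mixer's yellow push switch: 0 = fully out (off), 0.008 m = fully in (on), straight down. No spring: about 2.5 N of even friction, and it stays wherever it is left; fully in, the cap still stands 4 mm above its bezel and 8 mm above the unit's top.
- amp_switch (a joint): travel of the power amplifier's red push switch: 0 = fully out (off), 0.008 m = fully in (on), straight down. No spring: about 2.5 N of even friction, and it stays wherever it is left; fully in, the cap still stands 4 mm above its bezel and 8 mm above the unit's top.
- chalk: blue cue chalk cube, 22 mm, loose on top of the amplifier, at least 80 mm from its switch. Origin: centre of the underside.
- tumbler: amber glass tumbler, 72 mm across, 90 mm high, standing on the counter beyond the units. Origin: centre of the underside.
- bowl: blue ceramic bowl, 120 mm across, 50 mm high, on the counter beyond the units. Origin: centre of the underside.
Not all that is in view belongs to the job. Leave any pink look-alike of the player alone. What is shaped like the mixer but purple is not meant.

How it is judged:
By the outcome, as a careful person would: the job done as asked, in the order asked, and still so for the second after the job is handed in, with the robot touching nothing.
It also fails if it takes over 48 s, if anything falls off the work surface, if the arm or the gripper's body presses on something with over 40 N, if the wrist force passes 120 N, or if a joint passes its speed limit or range.

## Working session

There is one attempt and no reset: what is moved stays moved. The work goes in short steps, Python scripts to look and compute and a tool call to move; the robot and the scene stay as the last step left them, time stands still between calls to the robot, and variables do not carry over. Pictures are saved under pics/ and viewed, at most 10 in all, crops included, and the job is handed in when it is done.

Besides the shell and the picture viewer there is one more tool, called after ">>>" as name(argument=value, ...) on one line, values as JSON. apply_moves: Moves the arm, as the interface text tells. Shifts and turns lie within -1 to 1; 1 stands for 0.15 m of shift or 2 rad of turn. Its arguments: {"type":"object","properties":{"series":{"type":"array","items":{"type":"array","items":{"type":"number","minimum":-1,"maximum":1}}},"claw":{"type":"number"}},"required":["series"]}

```bash
mkdir -p pics; python3 - <<'E'
from station import ctrl, eyes, finder
import cv2, numpy as np
s=ctrl.sense(); print(s['time'],s['ee_pos'],s['ee_rot'],s['opening'],s['ft_force'],ctrl.pinch_z)
ims=[]
for c in ["scene","side"]:
    im=eyes.read_camera(c); cv2.imwrite(f"pics/{c}0.png",im[:,:,::-1])
    for t in ["player_cap","mixer_cap","amp_cap","player","mixer","amp","chalk"]:
        f = finder.look_for(c,t)
        print(c,t,[(np.round(d['position']).tolist(),round(d['p'],2)) for d in f[:3]])
print(ctrl.sense()['time'])
E
```

```text
0.0 [216.99446314 585.87687984 230.71927081] [ 1.76466454e-01  9.84306492e-01 -5.42912018e-04 -1.60460925e-04] 85.28984057564656 [-0.01426691 -0.91395543 -0.30755548] 18.700000000000003
scene player_cap [([713.0, 298.0, 65.0], 0.82), ([486.0, 272.0, 63.0], 0.74), ([510.0, -58.0, 81.0], 0.32)]
scene mixer_cap [([237.0, -283.0, 61.0], 0.65)]
scene amp_cap [([511.0, -65.0, 81.0], 0.53)]
scene player [([525.0, 280.0, 43.0], 0.82), ([702.0, 308.0, 42.0], 0.7)]
scene mixer [([537.0, -267.0, 51.0], 0.81), ([310.0, -271.0, 48.0], 0.8)]
scene amp [([556.0, -2.0, 68.0], 0.88)]
scene chalk [([564.0, 39.0, 86.0], 0.63)]
side player_cap [([476.0, 266.0, 61.0], 0.67), ([704.0, 290.0, 66.0], 0.55)]
side mixer_cap [([480.0, 258.0, 62.0], 0.68), ([479.0, -255.0, 65.0], 0.66), ([232.0, -291.0, 63.0], 0.5)]
side amp_cap [([500.0, -75.0, 87.0], 0.49)]
side player [([488.0, 245.0, 44.0], 0.81), ([676.0, 275.0, 48.0], 0.55), ([502.0, -320.0, 48.0], 0.3)]
side mixer [([501.0, -322.0, 51.0], 0.75), ([289.0, -305.0, 50.0], 0.62)]
side amp [([511.0, -43.0, 68.0], 0.57)]
side chalk [([714.0, -145.0, 62.0], 0.26)]
0.8
```

View pics/scene0.png

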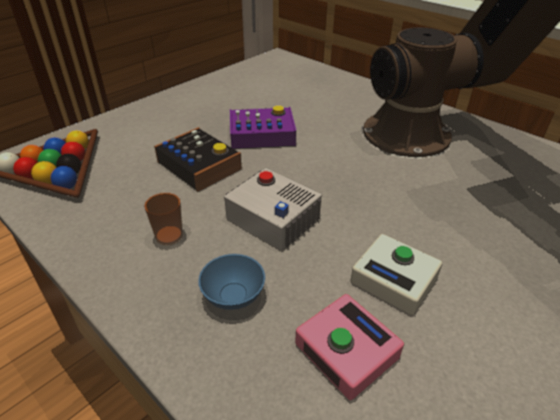

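View pics/side0.png

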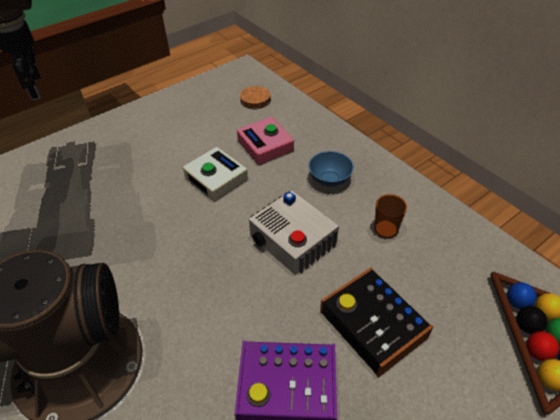

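The scene view shows the white player's switch at about (403,254), the black mixer's at (219,148) and the amp's at (266,177). The side view has them at (208,169), (347,301) and (297,237). The pink player and the purple mixer are decoys. Next I'll refine the cap positions by colour segmentation.

```bash
cat > h.py <<'E'
from station import ctrl, eyes, finder
import cv2, numpy as np
from scipy.optimize import least_squares
from scipy.spatial.transform import Rotation as R
HUE={'player':(45,85,61),'mixer':(22,34,66),'amp':(0,8,81)}
def cam(c,s=None):
    i=eyes.camera_info(c)
    if 'T' in i: T=np.array(i['T'])
    else:
        W=np.eye(4); W[:3,:3]=R.from_quat(s['ee_rot']).as_matrix(); W[:3,3]=s['ee_pos']; T=W@np.array(i['hand_eye'])
    return np.array(i['intrinsics']),T,np.array(i.get('distortion',np.zeros(5)),float)
def proj(P,C):
    K,T,d=C; p=(np.atleast_2d(P)-T[:3,3])@T[:3,:3]; p=p*[1,-1,-1]
    return cv2.projectPoints(p.astype(float),np.zeros(3),np.zeros(3),K,d)[0][:,0]
def blob(im,thing,near,rad=18):
    hsv=cv2.cvtColor(im,cv2.COLOR_RGB2HSV); lo,hi,_=HUE[thing]
    m=cv2.inRange(hsv,(lo,110,60),(hi,255,255))
    if thing=='amp': m|=cv2.inRange(hsv,(172,110,60),(180,255,255))
    k=np.zeros_like(m); cv2.circle(k,tuple(int(v) for v in near),rad,255,-1); m&=k
    n,l,st,ce=cv2.connectedComponentsWithStats(m)
    j=1+np.argmax(st[1:,4]); return ce[j],st[j,4]
a=np.linspace(0,2*np.pi,40)
def model(xy,z,C):
    P=np.concatenate([np.c_[xy[0]+16*np.cos(a),xy[1]+16*np.sin(a),0*a+q] for q in (z,z-12)])
    h=cv2.convexHull(proj(P,C).astype(np.float32)); m=cv2.moments(h)
    return np.array([m['m10']/m['m00'],m['m01']/m['m00']]),m['m00']
def fit(obs,z,x0):
    return least_squares(lambda x:np.concatenate([model(x,z,C)[0]-b for C,b in obs]),x0,diff_step=1e-3)
E
python3 - <<'E'
from h import *
print(eyes.camera_info('scene').keys(),eyes.camera_info('wrist').keys(), np.round(eyes.camera_info('wrist')['hand_eye'],2).tolist())
px={'player':((403,254),(208,169),(480,268)),'mixer':((219,148),(347,301),(480,-255)),'amp':((266,177),(297,237),(506,-68))}
for t,(p,q,x0) in px.items():
    obs=[]
    for c,n in(('scene',p),('side',q)):
        im=cv2.imread(f'pics/{c}0.png')[:,:,::-1].copy(); b,A=blob(im,t,n); C=cam(c)
        r=fit([(C,b)],HUE[t][2],x0); obs.append((C,b)); print(t,c,b.round(1),A,model(r.x,HUE[t][2],C)[1].round(),r.x.round(1))
    r=fit(obs,HUE[t][2],x0); print(t,r.x.round(1),r.fun.round(2))
E
```

```text
dict_keys(['intrinsics', 'T']) dict_keys(['intrinsics', 'hand_eye']) [[0.0, 0.97, 0.26, 65.76], [1.0, -0.0, 0.0, 0.83], [0.0, 0.26, -0.97, -141.98], [0.0, 0.0, 0.0, 1.0]]Traceback (most recent call last):
  File "<stdin>", line 8, in <module>
AttributeError: 'float' object has no attribute 'round'
```

```bash
cat > t.py <<'E'
from h import *
px={'player':((403,254),(208,169),(480,268)),'mixer':((219,148),(347,301),(480,-255)),'amp':((266,177),(297,237),(506,-68))}
for t,(p,q,x0) in px.items():
    obs=[]
    for c,n in(('scene',p),('side',q)):
        im=cv2.imread(f'pics/{c}0.png')[:,:,::-1].copy(); b,A=blob(im,t,n); C=cam(c)
        r=fit([(C,b)],HUE[t][2],x0); obs.append((C,b)); print(t,c,b.round(1),A,round(model(r.x,HUE[t][2],C)[1]),r.x.round(1))
    r=fit(obs,HUE[t][2],x0); print(t,r.x.round(1),r.fun.round(2))
    s=ctrl.sense(); W=R.from_quat(s['ee_rot']); print(' d tool',W.inv().apply(np.r_[r.x,HUE[t][2]]-s['ee_pos']).round(1))
print(R.from_quat(ctrl.sense()['ee_rot']).as_matrix().round(3))
E
python3 t.py
```

```text
player scene [403.6 252.2] 147 247 [478.5 267.8]
player side [207.7 166.6] 77 122 [485.1 272.8]
player [481.3 269. ] [-0.22  1.1  -0.44  1.38]
 d tool [-357.9 -205.5  170.3]
mixer scene [219.1 146.1] 96 120 [ 477.1 -260.7]
mixer side [346.8 300.2] 202 219 [ 485.6 -250.8]
mixer [ 483.7 -252.6] [ 0.07  2.21 -0.06  1.11]
 d tool [-541.4 -693.9  165.3]
amp scene [265.5 176.5] 141 158 [504.2 -70.1]
amp side [297.1 236. ] 146 174 [506.8 -67. ]
amp [505.9 -68.2] [0.08 0.67 0.03 0.51]
 d tool [-498.1 -513.2  150.3]
[[-0.938  0.347  0.   ]
 [ 0.347  0.938  0.   ]
 [-0.     0.    -1.   ]]
```

>>> apply_moves(series=[[-0.239,-0.137,0.047,0,0,0],[-0.239,-0.137,0.047,0,0,0],[-0.239,-0.137,0.047,0,0,0],[-0.239,-0.137,0.047,0,0,0],[-0.239,-0.137,0.047,0,0,0],[-0.239,-0.137,0.047,0,0,0],[-0.239,-0.137,0.047,0,0,0],[-0.239,-0.137,0.047,0,0,0],[-0.239,-0.137,0.047,0,0,0],[-0.239,-0.137,0.047,0,0,0]], claw=-1)

```text
time: 1.8
ee_pos: [482.9, 267.5, 160.7]
ee_rot: [0.176, 0.984, 0.0, 0.0]
ft_force: [0.6, -0.5, -0.3]
opening: -0.1
grasp_force: 0.0
```

>>> apply_moves(series=[[0,0,0,0,0,0],[0,0,0,0,0,0],[0,0,0,0,0,0],[0,0,0,0,0,0],[0,0,0,0,0,0]])

```text
time: 2.3
ee_pos: [481.4, 269.7, 161.1]
ee_rot: [0.176, 0.984, 0.0, 0.0]
ft_force: [-1.2, 0.1, -0.5]
opening: -0.2
grasp_force: 0.0
```

```bash
cat > w.py <<'E'
from h import *
import sys
t=sys.argv[1]; x0=np.array([float(v) for v in sys.argv[2:4]]); z=float(sys.argv[4]) if len(sys.argv)>4 else HUE[t][2]
s=ctrl.sense(); im=eyes.read_camera('wrist'); cv2.imwrite(f"pics/w_{t}_{s['time']:.1f}.png",im[:,:,::-1])
C=cam('wrist',s); n=proj(np.r_[x0,z],C)[0]; b,A=blob(im,t,n,90)
r=fit([(C,b)],z,x0); print('exp px',n.round(),'blob',b.round(1),A,round(model(r.x,z,C)[1]),'xy',r.x.round(1))
W=R.from_quat(s['ee_rot']); print('t',s['time'],'tcp',s['ee_pos'].round(1),'open',round(s['opening'],1),'F',s['ft_force'].round(1),'d tool',W.inv().apply(np.r_[r.x,z]-s['ee_pos']).round(1),W.as_matrix()[:,2].round(3))
for d in finder.look_for('wrist',t+'_cap')[:2]: print(np.round(d['position'],1),d['p'])
E
python3 w.py player 481.3 269; ls pics
```

```text
exp px [279. 209.] blob [280.  208.1] 1275 1541 xy [482.  269.8]
t 2.3 tcp [481.4 269.7 161.1] open -0.2 F [-1.2  0.1 -0.5] d tool [ -0.5   0.3 100.1] [ 0.  0. -1.]
[481.8 266.3  56.9] 0.77
scene0.png
side0.png
w_player_2.3.png
```

View pics/w_player_2.3.png

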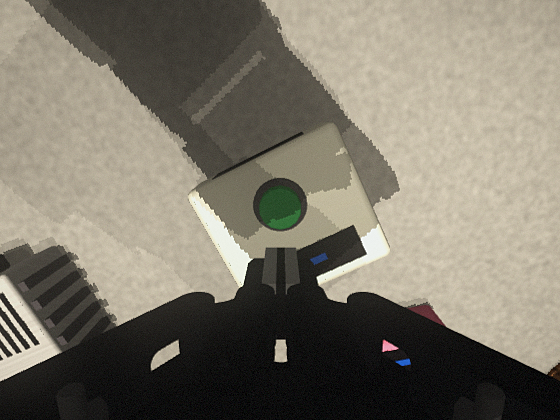

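>>> apply_moves(series=[[0,0,0.15,0,0,0],[0,0,0.2,0,0,0],[0,0,0.15,0,0,0],[0,0,0.08,0,0,0],[0,0,0.03,0,0,0],[0,0,0,0,0,0],[0,0,0,0,0,0]])

```text
time: 3.1
ee_pos: [482.3, 269.1, 70.2]
ee_rot: [0.176, 0.984, 0.0, 0.001]
ft_force: [-0.3, 0.1, -0.4]
opening: -0.1
grasp_force: 0.0
```

The wrist view shows the white player, with its green cap at (280,205) in line with the fingertips. I'll press slowly from here.

>>> apply_moves(series=[[0,0,0.02,0,0,0],[0,0,0.02,0,0,0],[0,0,0.01,0,0,0],[0,0,0.01,0,0,0],[0,0,0.01,0,0,0],[0,0,0.01,0,0,0],[0,0,0,0,0,0]])

```text
time: 3.8
ee_pos: [481.9, 268.9, 57.1]
ee_rot: [0.176, 0.984, 0.0, -0.0]
ft_force: [-0.4, 0.6, 0.3]
opening: -0.1
grasp_force: 0.0
```

>>> apply_moves(series=[[0,0,0.007,0,0,0],[0,0,0.007,0,0,0],[0,0,0.007,0,0,0],[0,0,0.005,0,0,0],[0,0,0,0,0,0]])

```text
time: 4.3
ee_pos: [481.9, 268.8, 53.3]
ee_rot: [0.176, 0.984, 0.0, -0.0]
ft_force: [-0.4, 0.5, -0.2]
opening: 0.0
grasp_force: 0.0
```

>>> apply_moves(series=[[0,0,0.004,0,0,0],[0,0,0.004,0,0,0]])

```text
time: 4.5
ee_pos: [482.0, 268.9, 53.0]
ee_rot: [0.176, 0.984, 0.0, 0.0]
ft_force: [-3.7, -2.2, 19.2]
opening: 0.3
grasp_force: 9.4
```

>>> apply_moves(series=[[0,0,0.004,0,0,0],[0,0,0.004,0,0,0]])

```text
time: 4.7
ee_pos: [482.0, 269.0, 52.8]
ee_rot: [0.176, 0.984, 0.0, 0.001]
ft_force: [-7.9, -3.4, 32.8]
opening: -0.1
grasp_force: 16.4
```

The force rose sharply at z ≈ 53, so the switch is fully in. I'll lift and move towards the mixer: from (482,269) to (484,-253), with TCP z around 166.

>>> apply_moves(series=[[0,0,-0.02,0,0,0],[0,0,-0.06,0,0,0],[0,0,-0.2,0,0,0],[0,0,-0.2,0,0,0],[0,0,-0.2,0,0,0],[0,0,-0.06,0,0,0],[0,0,0,0,0,0]])

```text
time: 5.4
ee_pos: [482.2, 269.0, 163.1]
ee_rot: [0.176, 0.984, 0.001, 0.001]
ft_force: [-0.1, -0.3, -0.3]
opening: -0.0
grasp_force: 0.0
```

```bash
python3 w.py player 482 269.5 53
python3 - <<'E'
from h import *
s=ctrl.sense();print(R.from_quat(s['ee_rot']).inv().apply(np.array([483.7,-252.6,166])-s['ee_pos'])/150)
E
```

```text
exp px [280. 205.] blob [280.1 203.4] 1178 1430 xy [482.  269.7]
t 5.4 tcp [482.2 269.  163.1] open -0.0 F [-0.1 -0.3 -0.3] d tool [  0.6   0.4 110.1] [ 0.002  0.001 -1.   ]
[479.7 265.1  50.2] 0.88
[-1.22130177 -3.25354175 -0.03118802]
```

>>> apply_moves(series=[[-0.081,-0.217,-0.002,0,0,0],[-0.081,-0.217,-0.002,0,0,0],[-0.081,-0.217,-0.002,0,0,0],[-0.081,-0.217,-0.002,0,0,0],[-0.081,-0.217,-0.002,0,0,0],[-0.081,-0.217,-0.002,0,0,0],[-0.081,-0.217,-0.002,0,0,0],[-0.081,-0.217,-0.002,0,0,0]])

```text
time: 6.3
ee_pos: [481.8, -10.4, 163.0]
ee_rot: [0.176, 0.984, 0.0, -0.001]
ft_force: [1.0, -0.1, 0.3]
opening: -0.2
grasp_force: 0.0
```

>>> apply_moves(series=[[-0.081,-0.217,-0.002,0,0,0],[-0.081,-0.217,-0.002,0,0,0],[-0.081,-0.217,-0.002,0,0,0],[-0.081,-0.217,-0.002,0,0,0],[-0.081,-0.217,-0.002,0,0,0],[-0.081,-0.217,-0.002,0,0,0],[-0.081,-0.217,-0.002,0,0,0],[0,0,0,0,0,0],[0,0,0,0,0,0],[0,0,0,0,0,0]])

```text
time: 7.3
ee_pos: [482.8, -251.4, 165.5]
ee_rot: [0.176, 0.984, 0.001, -0.001]
ft_force: [0.3, 0.0, 0.5]
opening: 0.4
grasp_force: 0.0
```

```bash
python3 w.py mixer 483.7 -252.6; mv pics/w_mixer* pics/wm.png
```

```text
exp px [278. 211.] blob [280.  185.5] 2 1584 xy [ 466.8 -245. ]
t 7.3 tcp [ 482.8 -251.4  165.5] open 0.4 F [0.3 0.  0.5] d tool [17.   0.3 99.6] [-0.002  0.001 -1.   ]
[ 483.4 -254.2   67.3] 0.81
[508.4 -86.8  67.4] 0.47
```

View pics/wm.png

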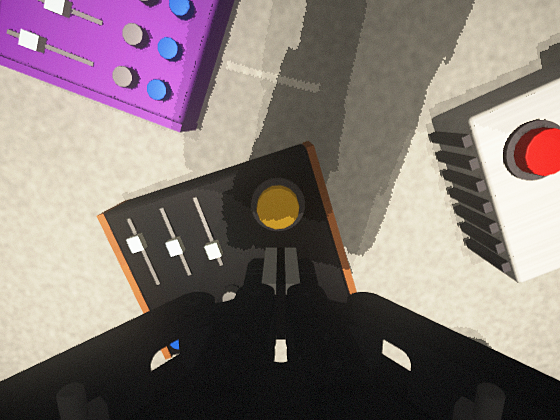

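The wrist view shows the black mixer, with its yellow cap at (278,207). In shadow it looks more orange than my hue range allows, so I'll refit with a wider one.

```bash
sed -i "s/'mixer':(22,34/'mixer':(14,34/" h.py; python3 w.py mixer 483.7 -252.6
```

```text
exp px [278. 211.] blob [277.2 206.2] 1495 1544 xy [ 481.5 -252.5]
t 7.4 tcp [ 483.1 -251.2  166.1] open 0.0 F [ 0.5 -0.2  0.3] d tool [  1.   -1.8 100.1] [-0.001  0.001 -1.   ]
[ 480.7 -254.9   67. ] 0.67
```

>>> apply_moves(series=[[0.007,-0.012,0.15,0,0,0],[0,0,0.2,0,0,0],[0,0,0.15,0,0,0],[0,0,0.08,0,0,0],[0,0,0.03,0,0,0],[0,0,0,0,0,0],[0,0,0,0,0,0]])

```text
time: 8.2
ee_pos: [482.0, -253.7, 75.8]
ee_rot: [0.176, 0.984, -0.0, 0.001]
ft_force: [0.2, -0.6, -0.7]
opening: 0.0
grasp_force: 0.0
```

>>> apply_moves(series=[[0,0,0.02,0,0,0],[0,0,0.02,0,0,0],[0,0,0.01,0,0,0],[0,0,0.01,0,0,0],[0,0,0.01,0,0,0],[0,0,0.01,0,0,0],[0,0,0.007,0,0,0],[0,0,0.007,0,0,0],[0,0,0,0,0,0]])

```text
time: 9.1
ee_pos: [481.6, -253.6, 60.7]
ee_rot: [0.176, 0.984, 0.0, -0.0]
ft_force: [-0.7, 0.1, 0.2]
opening: 0.3
grasp_force: 0.0
```

>>> apply_moves(series=[[0,0,0.007,0,0,0],[0,0,0.007,0,0,0],[0,0,0.004,0,0,0]])

```text
time: 9.4
ee_pos: [481.6, -253.6, 58.1]
ee_rot: [0.176, 0.984, 0.0, 0.0]
ft_force: [-0.9, 0.4, 2.1]
opening: -0.3
grasp_force: 1.2
```

>>> apply_moves(series=[[0,0,0.004,0,0,0]])

```text
time: 9.5
ee_pos: [481.6, -253.7, 58.0]
ee_rot: [0.176, 0.984, -0.0, 0.0]
ft_force: [-3.0, 2.0, 16.0]
opening: -0.1
grasp_force: 7.6
```

>>> apply_moves(series=[[0,0,0.002,0,0,0],[0,0,0,0,0,0]])

```text
time: 9.7
ee_pos: [481.6, -253.6, 58.0]
ee_rot: [0.176, 0.984, -0.0, 0.0]
ft_force: [-2.8, 2.5, 12.8]
opening: -0.3
grasp_force: 6.0
```

>>> apply_moves(series=[[0,0,-0.02,0,0,0],[0,0,-0.06,0,0,0],[0,0,-0.2,0,0,0],[0,0,-0.25,0,0,0],[0,0,-0.25,0,0,0],[0,0,-0.06,0,0,0],[0,0,0,0,0,0]])

```text
time: 10.4
ee_pos: [481.9, -253.8, 184.9]
ee_rot: [0.176, 0.984, -0.001, 0.001]
ft_force: [-0.5, 0.5, -0.1]
opening: 0.3
grasp_force: 0.0
```

```bash
python3 w.py mixer 481.5 -252.5 58
python3 - <<'E'
from h import *
s=ctrl.sense();print(R.from_quat(s['ee_rot']).inv().apply(np.array([505.9,-68.2,181])-s['ee_pos'])/150)
E
```

```text
exp px [281. 199.] blob [281.1 198.5] 1178 1268 xy [ 482.1 -252.8]
t 10.4 tcp [ 481.9 -253.8  184.9] open 0.3 F [-0.5  0.5 -0.1] d tool [  0.6   1.1 126.9] [ 0.003 -0.002 -1.   ]
[ 480.5 -251.6   59.1] 0.64
[0.2742531  1.21472326 0.01076249]
```

>>> apply_moves(series=[[0.046,0.203,0.004,0,0,0],[0.046,0.203,0.004,0,0,0],[0.046,0.203,0.004,0,0,0],[0.046,0.203,0.004,0,0,0],[0.046,0.203,0.004,0,0,0],[0.046,0.203,0.004,0,0,0],[0,0,0,0,0,0],[0,0,0,0,0,0],[0,0,0,0,0,0]])

```text
time: 11.4
ee_pos: [506.0, -68.5, 178.9]
ee_rot: [0.177, 0.984, 0.0, -0.001]
ft_force: [-0.4, -0.4, -0.1]
opening: 0.2
grasp_force: 0.0
```

```bash
python3 w.py amp 505.9 -68.2; mv pics/w_amp* pics/wa.png
```

```text
exp px [280. 210.] blob [278.7 205.8] 1502 1572 xy [503.8 -68.4]
t 11.4 tcp [506.  -68.5 178.9] open 0.2 F [-0.4 -0.4 -0.1] d tool [ 1.9 -0.6 97.9] [-0.001  0.    -1.   ]
[504.  -69.9  79.7] 0.9
```

View pics/wa.png

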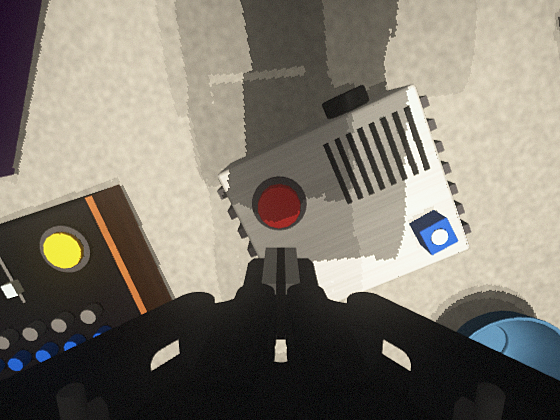

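The wrist view shows the amp's red cap at (279,205). The chalk at (437,232) is well to the side.

>>> apply_moves(series=[[0.012,-0.004,0.15,0,0,0],[0,0,0.2,0,0,0],[0,0,0.15,0,0,0],[0,0,0.06,0,0,0],[0,0,0.03,0,0,0],[0,0,0,0,0,0],[0,0,0,0,0,0]])

```text
time: 12.2
ee_pos: [504.7, -68.1, 92.0]
ee_rot: [0.177, 0.984, -0.0, 0.001]
ft_force: [-1.3, -0.4, 0.3]
opening: -0.0
grasp_force: 0.0
```

>>> apply_moves(series=[[0,0,0.02,0,0,0],[0,0,0.01,0,0,0],[0,0,0.01,0,0,0],[0,0,0.01,0,0,0],[0,0,0.01,0,0,0],[0,0,0.01,0,0,0],[0,0,0,0,0,0]])

```text
time: 12.9
ee_pos: [504.3, -67.8, 80.5]
ee_rot: [0.176, 0.984, 0.0, -0.0]
ft_force: [0.5, -0.0, -0.0]
opening: -0.1
grasp_force: 0.0
```

>>> apply_moves(series=[[0,0,0.01,0,0,0],[0,0,0.01,0,0,0],[0,0,0.01,0,0,0],[0,0,0.01,0,0,0],[0,0,0.006,0,0,0]])

```text
time: 13.4
ee_pos: [504.3, -67.9, 73.6]
ee_rot: [0.176, 0.984, 0.0, -0.0]
ft_force: [0.5, -0.2, 3.2]
opening: -0.1
grasp_force: 1.2
```

>>> apply_moves(series=[[0,0,0.004,0,0,0]])

```text
time: 13.5
ee_pos: [504.3, -67.8, 73.1]
ee_rot: [0.176, 0.984, 0.0, -0.0]
ft_force: [0.1, 0.4, 1.5]
opening: 0.5
grasp_force: 1.2
```

>>> apply_moves(series=[[0,0,0.004,0,0,0],[0,0,0.003,0,0,0],[0,0,0,0,0,0]])

```text
time: 13.8
ee_pos: [504.4, -67.9, 72.9]
ee_rot: [0.176, 0.984, 0.0, 0.0]
ft_force: [-3.9, 0.7, 14.6]
opening: -0.2
grasp_force: 7.3
```

>>> apply_moves(series=[[0,0,-0.02,0,0,0],[0,0,-0.06,0,0,0],[0,0,-0.2,0,0,0],[0,0,-0.25,0,0,0],[0,0,-0.25,0,0,0],[0,0,-0.06,0,0,0],[0,0,0,0,0,0]])

```text
time: 14.5
ee_pos: [504.7, -67.9, 199.6]
ee_rot: [0.176, 0.984, -0.0, 0.002]
ft_force: [0.2, -1.2, 0.1]
opening: -0.4
grasp_force: 0.0
```

```bash
python3 w.py amp 503.8 -68.4 73
python3 - <<'E'
from h import *
im=[cv2.resize(eyes.read_camera(c),(400,300)) for c in('scene','side')]
cv2.imwrite('pics/end.png',np.hstack(im)[:,:,::-1])
E
```

```text
exp px [279. 199.] blob [278.6 198.9] 1157 1270 xy [504.5 -68.8]
t 14.5 tcp [504.7 -67.9 199.6] open -0.4 F [ 0.2 -1.2  0.1] d tool [  0.3  -0.9 126.6] [ 0.003 -0.001 -1.   ]
[504.8 -66.9  75.4] 0.77
[ 514.7 -269.4   50.8] 0.38
```

View pics/end.png

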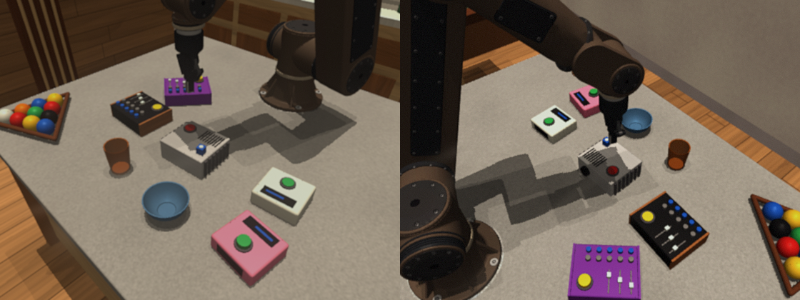

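The final view shows everything where it was: the player's switch at (288,183), the mixer's at (157,107), the amp's at (190,128) and the chalk at (201,149). The arm is clear, so I'm handing in.

```bash
python3 -c "
from station import ctrl
print(ctrl.hand_in())"
```

```text
the job is handed in; nothing more can be done
None
```

I pressed all three switches fully in, in the order player, mixer, amplifier; none of the units moved visibly, the chalk, tumbler and bowl stayed in place, and the job was handed in at about 15 s.

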